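# Refit the link pin of a lever juice press

## Task

The lever of the juice press came off its pusher for washing: refit the loose link pin with the orange grip, through both ears of the red lever and the eye of the steel tab trapped between them, until its grip sits fully home against the lever. The eye is hidden a little way below the lever's holes, so start the pin in one ear and bring the lever down on it gently until you feel the eye, never ramming the pin. Then push the lever right down, so that the pusher goes down into the bowl, and leave it down with the pin still home; do not disturb the glass, mug and jar.

Things in the scene. Friction and masses are not known exactly. Their poses are not given: they have to be found in the camera images.
- press: Bench juice press of cast aluminium, screwed down: base 200 x 130 x 16 mm, column, guide arm, steel bowl. Origin on the worktop, on the vertical line of the ram (the steel rod with the pusher); z up. The lever's handle reaches towards -x, which is roughly to the robot's left; the pin lies along y when fitted. It may come from the +y or the -y side, which are alike.
- guide (a point): Fixed point on the ram's line, 134 mm up, at the top of the guide bush from which the ram rises. The ram ends in an upright steel tab between the lever's ears: 11 mm thick (press y -5.5 to 5.5 mm), 24 mm wide, with a round 12.5 mm eye along y on the ram's line (x = 0). Tab goes on 38 mm above the eye. The eye's height is not measured: 3 to 30 mm below the lever's holes at the start.
- pivot (a point): Fixed centre of the lever's pivot: 88 mm from the ram's line along the press's +x, 190 mm up. The lever turns about the press's y here. The ram only slides straight up and down and stays where it is left: about 3 N pushes it down, 10 N up. From its start it can go down 20 to 42 mm, till the pusher is at the bottom of the bowl.
- lever (a joint): Angle of the red lever, rad: 0 level, positive with the handle lower, -0.215 to -0.17 at the start. It stays where it is left; at its holes about 2 N lowers it and 10 N raises it. The ram does not follow it until the pin is in; then it comes to a stop near 0.35, the pusher being at the bottom.
- yoke (a point): Centre of the holes, midway between the lever's two ears; x to the pivot, y across the ears, turning with the lever. The ears are red plates, 7 to 15 mm either side of the middle, reaching 18 mm above the holes and 24 mm below. The holes are slots 12 mm high, 21 mm long along the lever, centred 90.5 mm from the pivot. The pin must enter them on the ram's line (press x = 0).
- grip (a point): Middle of the lever's black round handle grip, 26 mm thick, 80 mm long, 235 mm from the pivot. It can be pushed down from above with the closed fingers; the handle's end swings down about 150 mm.
- pin: The loose link pin, about 85 g. Its origin is on the axis at the shoulder, where the steel shank meets the grip. The shank is 10 mm thick and 40 mm long towards the nose (+x), the end barely bevelled (last 2 mm, to 9 mm). The square orange grip, 22 x 22 mm, reaches 44 mm the other way (-x). It starts lying flat on the worktop, axis level, 11 mm up, the nose pointing roughly to the robot.
- pin_mid (a point): Point on the pin's axis 15 mm from the shoulder towards the nose: it is at the middle of the ears (yoke, across y) when the pin is home, the grip's shoulder being then against an ear's outer face.
- tumbler: Clear drinking glass, 68 mm wide, 78 mm high, origin under its centre. Leave alone.
- mug: Blue mug, 72 mm wide without its handle, 80 mm high, origin under its centre. Leave alone.
- jar: Amber glass jar with a white lid, 68 mm wide, 78 mm high, origin under its centre. Leave alone.
Mind the look-alikes: they are no part of the job. Of the things that look like the pin, take the one that is farthest to the robot's left at the start.

How it is judged:
By the outcome, as a careful person would: the job done as asked, in the order asked, and still so for the second after the job is handed in, with the robot touching nothing.
It also fails if it takes over 69 s, if anything falls off the work surface, if the arm or the gripper's body presses on something with over 40 N, if the wrist force passes 120 N, or if a joint passes its speed limit or range.

## Robot

A 6-joint arm with a two-finger parallel gripper is mounted at the origin on the work surface. World frame = base frame: x ahead of the robot, y to its left, z up, the work surface at z = 0. Lengths are in m, angles in rad, forces in N, time in s.
With the tool pointing down it reaches from about 0.4 to 0.825 m from the base axis. Payload 7 kg.
Tool frame: the origin (TCP) lies at the very end of the fingers, on their centre line; the grasp point (between the pads) lies arm.grip_point_offset behind it (arm.grip_point_offset is the distance from the TCP to the grasp point, in m); z points along the fingers, y is the line along which they close (so a half turn about z gives the same grasp; the last joint's range is limited). The gripper opens to 88 mm and grips with 3 to 60 N. Pads are 19 mm wide; open, the fingers measure 130 mm over their backs; the gripper's body (78 mm by 193 mm) begins 47 mm behind the grasp point.
Start: joints at [-0.813, 0.359, 0.012, 0, -1.224, -0.288], TCP at [0.306, -0.602, 0.227] pointing down, gripper open.
Joint ranges: [-3.07, 3.07], [-1.43, 2.12], [-1.02, 1.25], [-3.03, 1.67], [-3.05, -0], [-3.03, 3.03]. Speed limits (rad/s): [2.39, 2.39, 3.01, 3.14, 3.14, 3.14].

## Interface

Orientations are given as [roll, pitch, yaw] about the fixed x, y, z axes, in that order (R = Rz(yaw) Ry(pitch) Rx(roll)).
In Python, from station import arm gives the robot as it stands.
- The arm moves only by the shell command python3 -m crank 'ROWS' [OPENING] [FORCE]. ROWS is JSON, a list of rows, each an object of numbers: "dx", "dy", "dz": the shift along the tool's x, y, z in cm; "wx", "wy", "wz": the turn, a rotation vector about the tool's x, y, z in degrees. A call has exactly 10 rows; each row is the pose to reach, as a shift and turn from the pose commanded when the call began, along the tool's axes at that moment; what a row does not reach only later rows make up. A row lasts 1/8 s, in which the tool goes at most 62.5 mm and 10.7 degrees, less where a joint would pass 70% of its speed; a pose out of reach is approached as far as the arm can. A call with a gripper value outside its range is refused whole. OPENING is the finger opening in cm, from 0 to 8.76, set as the call begins (- or left out, the last holds). The fingers move at their own pace and stop on an object; FORCE is the grip in N (left out, the last holds). Time passes only in rows, so rows that repeat a pose let the fingers close, or fill a call up. It gives the time, the measured TCP pose, the force, the opening and the grip force at its end, in the units of the state.
- arm.get_state(): the state, without advancing time (a new reading comes with each control period).
- arm.grab_frame(name): name is "scene" or "top" or "wrist"; returns the picture (384x512x3 uint8, red, green, blue); there is no depth.
- arm.calibration(name): a dict with "fx", "fy", "cx", "cy" (pixels), "world_from_camera" (4x4, takes a point from camera to world coordinates). Camera axes: x right, y down, z forward; pixel columns grow to the right and rows downward; lengths in m; the calibration is good to about 2 mm. A picture is of the moment at which its call begins: read the wrist's pose just before it. calibration takes no time and is no camera call; for the wrist camera it gives the pose at the moment of the call.
- arm.job_done(): hands the job in; it is judged then, once.
Trained networks look in the newest picture that a camera, given by its name, has taken for a name from the list of things; names that differ only in an ending like _2 or _b are one class to them, and where a whole thing is asked for, a point or a joint stands for the part that bears it (a point fixed in the world has none). Each returns a list of dicts, best first, with "confidence" (0 to 1); they miss things now and then, are a little off and sometimes report something else, mostly with a low value. They report only what shows in the picture. A call takes as long as a camera call. They do not tell look-alikes from the thing itself.
- arm.find_in(camera, query): "centre" ([x, y, z] in m, in world coordinates, good to about 4 mm: the middle of the surface that is visible of it).
- arm.masks_of(camera, query): "pixels" (384x512 bool, what is visible of it).
- arm.mark_of(camera, query): "centre" ([x, y, z] in m, in world coordinates, good to about 4 mm: a listed point, or the origin of a listed thing).
The state is a dict: "t": time; "q": joint angles; "qd": joint speeds; "joint_efforts": joint torques, N m; "eef_pos": TCP position; "ee_rot": TCP orientation; "force": force on the tool from outside, world axes, zero at the start; "moment": the same for the moment, N m; "width": finger opening in m; "gripper_force": force on a finger pad.
Only numpy, scipy, OpenCV 4.12 (cv2) and the standard library are available. Lean on these libraries where they do the work, as an engineer would, in place of code of your own. Each camera call takes 0.05 s, during which the arm holds its last target. There are 200 camera calls.

## Working session

There is one attempt and no reset: what is moved stays moved. The work goes in short steps, Python scripts to look and compute and a shell command to move; the robot and the scene stay as the last step left them, time stands still between calls to the robot, and variables do not carry over. Pictures are saved under pics/ and viewed, at most 10 in all, crops included, and the job is handed in when it is done.

```bash
ls; mkdir -p pics; cat > h.py <<'E'
import numpy as np,cv2
from station import arm
from scipy.spatial.transform import Rotation as R
np.set_printoptions(precision=4,suppress=True)
def save(im,n): cv2.imwrite('pics/'+n,cv2.cvtColor(im,cv2.COLOR_RGB2BGR))
def proj(cam,P):
    c=arm.calibration(cam);T=np.linalg.inv(c['world_from_camera']);p=T[:3,:3]@np.array(P)+T[:3,3]
    return np.array([c['fx']*p[0]/p[2]+c['cx'],c['fy']*p[1]/p[2]+c['cy']])
def ray(cam,u,v):
    c=arm.calibration(cam);T=np.array(c['world_from_camera'])
    return T[:3,3],T[:3,:3]@np.array([(u-c['cx'])/c['fx'],(v-c['cy'])/c['fy'],1])
def onz(cam,u,v,z):
    o,d=ray(cam,u,v);return o+d*(z-o[2])/d[2]
E
python3 - <<'E'
from h import *
print(arm.get_state(), arm.grip_point_offset)
a=arm.grab_frame('scene');b=arm.grab_frame('top')
im=np.vstack([a,b]);save(cv2.resize(np.hstack([a,b]),(800,300)),'a.png');save(a,'s.png');save(b,'t.png')
for cam in ['scene','top']:
  for q in ['press','guide','pivot','yoke','grip','pin','pin_mid','tumbler','mug','jar']:
    try: print(cam,q,[(np.round(d['centre'],4),round(d['confidence'],2),proj(cam,d['centre']).round()) for d in arm.mark_of(cam,q)])
    except Exception as e: print(q,e)
E
```

```text
pics
{'t': 0.0, 'q': array([-0.8129,  0.3594,  0.0111, -0.0004, -1.2241, -0.2881]), 'qd': array([ 0.001 ,  0.0004,  0.0001, -0.0026, -0.0002,  0.0006]), 'joint_efforts': array([  0.0007, -58.2724,  29.3065,   6.9973,   0.0071,  -0.0001]), 'eef_pos': array([ 0.3054, -0.6015,  0.2256]), 'ee_rot': array([ 3.14  , -0.0001, -2.6718]), 'force': array([-0.2968, -0.2903, -0.3707]), 'moment': array([ 0.0476, -0.0078, -0.0178]), 'gripper_force': 0.0, 'width': 0.08792319692790601} 0.0188
scene press [(array([0.5541, 0.0571, 0.001 ]), 0.87, array([282., 208.])), (array([ 0.5161, -0.3105,  0.011 ]), 0.7, array([204., 272.]))]
scene guide [(array([ 0.5313, -0.0288,  0.1921]), 0.5, array([261., 180.])), (array([0.5565, 0.056 , 0.2053]), 0.46, array([283., 165.]))]
scene pivot [(array([ 0.5297, -0.0292,  0.1921]), 0.63, array([260., 179.]))]
scene yoke [(array([0.5567, 0.0529, 0.208 ]), 0.64, array([282., 165.]))]
scene grip [(array([0.6078, 0.1895, 0.2312]), 0.89, array([319., 142.]))]
scene pin [(array([ 0.5209, -0.3143,  0.0092]), 0.55, array([204., 274.])), (array([ 0.5261, -0.4151,  0.0174]), 0
[... 1275 characters left out ...]
34., 209.])), (array([ 0.5278, -0.4116,  0.0139]), 0.48, array([362., 207.])), (array([ 0.6828, -0.3912,  0.0103]), 0.42, array([355., 166.])), (array([ 0.6078, -0.4985,  0.0102]), 0.4, array([384., 186.]))]
top pin_mid [(array([ 0.5118, -0.4058,  0.0083]), 0.58, array([360., 212.])), (array([ 0.6676, -0.3911,  0.0126]), 0.55, array([355., 170.])), (array([ 0.6014, -0.4854,  0.0075]), 0.52, array([381., 188.])), (array([ 0.5059, -0.3139,  0.0121]), 0.44, array([335., 213.]))]
top tumbler [(array([0.6793, 0.3432, 0.001 ]), 0.62, array([158., 166.]))]
top mug [(array([0.4344, 0.3666, 0.0005]), 0.95, array([149., 232.]))]
top jar [(array([ 0.714 , -0.2088, -0.0031]), 0.61, array([305., 158.]))]
```

View pics/s.png

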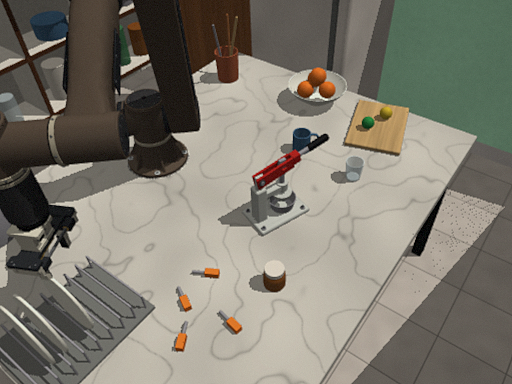

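View pics/t.png

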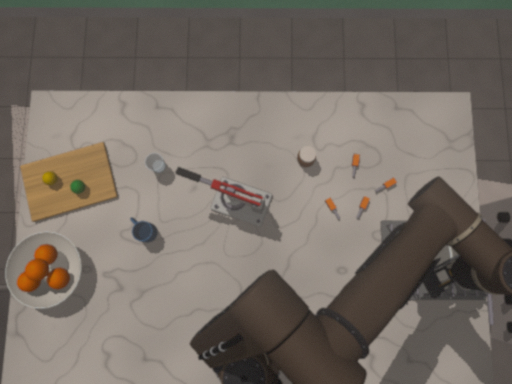

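The candidates in the top view are the four orange-grip pins at (333,207), (363,206), (355,162) and (388,185). The robot's left is +y, which is the image's left, so I choose the one at (333,207), world ≈ (0.521, -0.311). Next I'll compute the move that brings the wrist camera over it.

```bash
cat >> h.py <<'E'
def tool(): 
    s=arm.get_state();return np.array(s['eef_pos']),R.from_euler('xyz',s['ee_rot']).as_matrix()
def go(P,Rt=None):
    p,Rm=tool();Rt=Rm if Rt is None else Rt
    print('d cm',(Rm.T@(np.array(P)-p)*100).round(2),'w deg',np.degrees(R.from_matrix(Rm.T@Rt).as_rotvec()).round(2))
def down(yawdeg,tilt=0): return R.from_euler('xyz',[np.pi,0,np.radians(yawdeg)]).as_matrix()
E
python3 - <<'E'
from h import *
p,Rm=tool();c=arm.calibration('wrist');T=np.array(c['world_from_camera'])
print(c['fx'],c['cx'],c['cy'],'cam in tool',Rm.T@(T[:3,3]-p),Rm.T@T[:3,:3])
b=arm.grab_frame('top')
for m in arm.masks_of('top','pin'):
    px=m['pixels'];ys,xs=np.nonzero(px);W=np.array([onz('top',x,y,.011)[:2] for x,y in zip(xs,ys)])
    rgb=b[px].astype(int);o=(rgb[:,0]-rgb[:,2])>100
    d=W[~o].mean(0)-W[o].mean(0) if (~o).any() else [0,0]
    print(m['confidence'],xs.mean(),ys.mean(),W.mean(0),o.sum(),len(o),np.degrees(np.arctan2(d[1],d[0])))
E
```

```text
280.73546457639765 256.1552670629643 191.66812317540285 cam in tool [ 0.0723  0.0012 -0.1582] [[-0.0008 -0.9633 -0.2683]
 [ 1.     -0.0003 -0.0017]
 [ 0.0015 -0.2683  0.9633]]
0.65 354.41333333333336 162.85333333333332 [ 0.6942 -0.3902] 42 75 165.21396400306983
0.53 362.71590909090907 204.1590909090909 [ 0.5393 -0.4158] 50 88 142.69864876006497
0.46 331.34615384615387 206.39743589743588 [ 0.5305 -0.3007] 45 78 -161.27394581351004
```

```bash
python3 - <<'E'
from h import *
go([0.525,-0.308,0.13])
E
```

```text
d cm [-32.87  16.27   9.66] w deg [0. 0. 0.]
```

```bash
python3 -m crank '[{"dx":-5,"dy":2.5,"dz":1},{"dx":-10,"dy":5,"dz":3},{"dx":-15,"dy":7.5,"dz":4.5},{"dx":-20,"dy":10,"dz":6},{"dx":-25,"dy":12.5,"dz":7.5},{"dx":-30,"dy":15,"dz":9},{"dx":-32.9,"dy":16.3,"dz":9.7},{"dx":-32.9,"dy":16.3,"dz":9.7},{"dx":-32.9,"dy":16.3,"dz":9.7},{"dx":-32.9,"dy":16.3,"dz":9.7}]' 8.7
python3 - <<'E'
from h import *
a=arm.grab_frame('wrist');save(a,'w1.png')
p,Rm=tool();print(p)
for m in arm.masks_of('wrist','pin'):
    px=m['pixels'];ys,xs=np.nonzero(px)
    W=np.array([onz('wrist',x,y,.011)[:2] for x,y in zip(xs,ys)])
    rgb=a[px].astype(int);o=(rgb[:,0]-rgb[:,2])>80
    d=W[~o].mean(0)-W[o].mean(0)
    print(m['confidence'],xs.mean(),ys.mean(),W[o].mean(0),len(o),np.degrees(np.arctan2(d[1],d[0])))
    np.save('mask.npy',px)
for q in ['pin','pin_mid']:
  print(q,[(d['centre'],d['confidence'],proj('wrist',d['centre'])) for d in arm.mark_of('wrist',q)])
E
```

```text
[ 0.3055 -0.6018  0.2265]
0.41 361.2826086956522 378.69565217391306 [ 0.5467 -0.2799] 46 87.68076128921147
pin []
pin_mid []$[0]: bad value
```

View pics/w1.png

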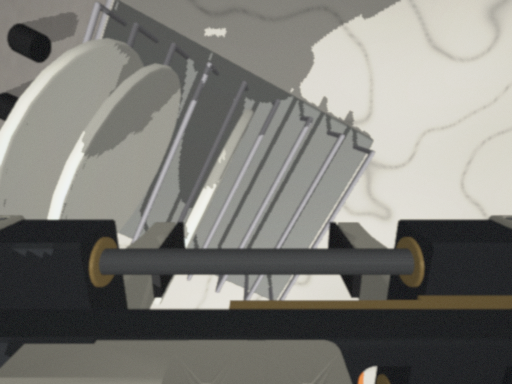

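The move was refused, so nothing moved. The picture shows only the dish rack and the finger bar. The rows probably need all six keys.

```bash
python3 -m crank '[{"dx":-5,"dy":2.5,"dz":1,"wx":0,"wy":0,"wz":0},{"dx":-10,"dy":5,"dz":3,"wx":0,"wy":0,"wz":0},{"dx":-15,"dy":7.5,"dz":4.5,"wx":0,"wy":0,"wz":0},{"dx":-20,"dy":10,"dz":6,"wx":0,"wy":0,"wz":0},{"dx":-25,"dy":12.5,"dz":7.5,"wx":0,"wy":0,"wz":0},{"dx":-30,"dy":15,"dz":9,"wx":0,"wy":0,"wz":0},{"dx":-35,"dy":16.3,"dz":9.7,"wx":0,"wy":0,"wz":0},{"dx":-37,"dy":16.3,"dz":9.7,"wx":0,"wy":0,"wz":0},{"dx":-37,"dy":16.3,"dz":9.7,"wx":0,"wy":0,"wz":0},{"dx":-37,"dy":16.3,"dz":9.7,"wx":0,"wy":0,"wz":0}]' 8.7
cat > look.py <<'E'
from h import *
import sys
a=arm.grab_frame('wrist');save(a,sys.argv[1])
p,Rm=tool();print(p,proj('wrist',p))
for m in arm.masks_of('wrist','pin'):
    px=m['pixels'];ys,xs=np.nonzero(px)
    W=np.array([onz('wrist',x,y,.011)[:2] for x,y in zip(xs,ys)])
    rgb=a[px].astype(int);o=(rgb[:,0]-rgb[:,2])>80
    d=W[~o].mean(0)-W[o].mean(0)
    print(m['confidence'],xs.mean(),ys.mean(),W[o].mean(0),len(o),np.degrees(np.arctan2(d[1],d[0])))
for q in ['pin','pin_mid']:
  print(q,[(d['centre'],d['confidence'],proj('wrist',d['centre'])) for d in arm.mark_of('wrist',q)])
E
python3 look.py w2.png
```

```text
t: 2.65
eef_pos: [0.561, -0.2897, 0.1297]
ee_rot: [3.141, -0.0, -2.672]
force: [0.4, 0.7, 0.1]
width: 0.0868
gripper_force: 0.0
[ 0.5609 -0.2899  0.1297] [254.7404 236.1606]
0.91 33.91830065359477 134.2065359477124 [ 0.6192 -0.52  ] 1530 121.15992470792585Traceback (most recent call last):
  File "look.py", line 7, in <module>
    W=np.array([onz('wrist',x,y,.011)[:2] for x,y in zip(xs,ys)])
                ~~~^^^^^^^^^^^^^^^^^^
  File "h.py", line 13, in onz
    o,d=ray(cam,u,v);return o+d*(z-o[2])/d[2]
        ~~~^^^^^^^^^
  File "h.py", line 10, in ray
    c=arm.calibration(cam);T=np.array(c['world_from_camera'])
ValueError: time passes only in moves, steps and waits
```

View pics/w2.png

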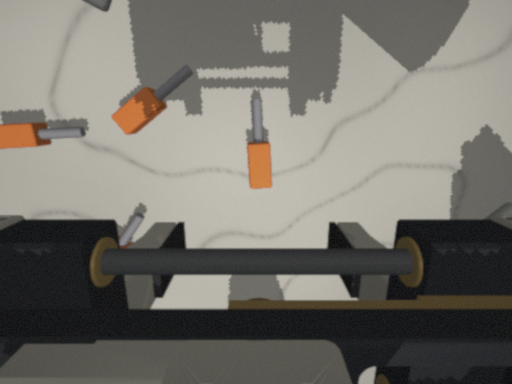

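The picture shows all four pins. The chosen one is rightmost (the robot's left), with its grip at (259,165) and nose at (257,97). I'll measure it by colour.

```bash
python3 - <<'E'
from h import *
a=cv2.cvtColor(cv2.imread('pics/w2.png'),cv2.COLOR_BGR2RGB).astype(int)
c=arm.calibration('wrist');T=np.array(c['world_from_camera'])
def Z(u,v,z):
    d=T[:3,:3]@np.array([(u-c['cx'])/c['fx'],(v-c['cy'])/c['fy'],1]);return (T[:3,3]+d*(z-T[2,3])/d[2])[:2]
o=(a[...,0]-a[...,2]>90);o[:,:220]=0;o[:,300:]=0;o[:130]=0;o[200:]=0
ys,xs=np.nonzero(o);r=cv2.minAreaRect(np.c_[xs,ys].astype(np.float32));print(r,cv2.boxPoints(r))
B=np.array([Z(*q,.022) for q in cv2.boxPoints(r)]);print(B)
for v in (142,150,165,180,186):
    xs=np.nonzero(o[v])[0];print(v,xs.min(),xs.max())
g=a.mean(2)
for v in (100,106,112,118,124,130,136):
    xs=np.nonzero(g[v,240:275]<150)[0]+240; print(v,xs.min(),xs.max(),Z((xs.min()+xs.max())/2,v,.011))
print('nose col', g[88:104,257].round())
E
```

```text
((259.2892761230469, 165.2855224609375), (44.244728088378906, 21.42323875427246), 87.1375961303711) [[247.4863 143.7257]
 [268.8828 142.6559]
 [271.0923 186.8454]
 [249.6958 187.9152]]
[[ 0.524  -0.3168]
 [ 0.5141 -0.2994]
 [ 0.5511 -0.2777]
 [ 0.5615 -0.2959]]Traceback (most recent call last):
  File "<stdin>", line 10, in <module>
    return umr_minimum(a, axis, None, out, keepdims, initial, where)
ValueError: zero-size array to reduction operation minimum which has no identity
```

```bash
python3 - <<'E'
from h import *
go([0.542,-0.295,0.004],down(-150.3))
E
```

```text
d cm [ 1.91  0.4  12.58] w deg [-0.    0.   -2.87]
```

```bash
python3 -m crank '[{"dx":0.9,"dy":0.4,"dz":4,"wx":0,"wy":0,"wz":-2.9},{"dx":1.9,"dy":0.4,"dz":8,"wx":0,"wy":0,"wz":-2.9},{"dx":1.9,"dy":0.4,"dz":10.5,"wx":0,"wy":0,"wz":-2.9},{"dx":1.9,"dy":0.4,"dz":11.8,"wx":0,"wy":0,"wz":-2.9},{"dx":1.9,"dy":0.4,"dz":12.5,"wx":0,"wy":0,"wz":-2.9},{"dx":1.9,"dy":0.4,"dz":12.6,"wx":0,"wy":0,"wz":-2.9},{"dx":1.9,"dy":0.4,"dz":12.6,"wx":0,"wy":0,"wz":-2.9},{"dx":1.9,"dy":0.4,"dz":12.6,"wx":0,"wy":0,"wz":-2.9},{"dx":1.9,"dy":0.4,"dz":12.6,"wx":0,"wy":0,"wz":-2.9},{"dx":1.9,"dy":0.4,"dz":12.6,"wx":0,"wy":0,"wz":-2.9}]' 6 &&
python3 -m crank '[{"dx":0,"dy":0,"dz":0,"wx":0,"wy":0,"wz":0},{"dx":0,"dy":0,"dz":0,"wx":0,"wy":0,"wz":0},{"dx":0,"dy":0,"dz":0,"wx":0,"wy":0,"wz":0},{"dx":0,"dy":0,"dz":0,"wx":0,"wy":0,"wz":0},{"dx":0,"dy":0,"dz":0,"wx":0,"wy":0,"wz":0},{"dx":0,"dy":0,"dz":0,"wx":0,"wy":0,"wz":0},{"dx":0,"dy":0,"dz":0,"wx":0,"wy":0,"wz":0},{"dx":0,"dy":0,"dz":-2,"wx":0,"wy":0,"wz":0},{"dx":0,"dy":0,"dz":-6,"wx":0,"wy":0,"wz":0},{"dx":0,"dy":0,"dz":-10,"wx":0,"wy":0,"wz":0}]' 1.5 45
python3 - <<'E'
from h import *
a=arm.grab_frame('wrist');save(a[150:300,180:340].repeat(3,0).repeat(3,1),'w3.png')
p,Rm=tool();print(p,proj('wrist',p))
for x in (.007,.027,.067): print(x,proj('wrist',p+Rm@np.array([x,0,-.007])))
E
```

```text
t: 4.0
eef_pos: [0.5431, -0.294, 0.0038]
ee_rot: [-3.141, 0.0, -2.621]
force: [0.1, 0.2, 0.4]
width: 0.0601
gripper_force: 0.0
t: 5.25
eef_pos: [0.5425, -0.2939, 0.1042]
ee_rot: [3.141, -0.001, -2.621]
force: [0.7, 0.6, -1.3]
width: 0.0214
gripper_force: 44.9
[ 0.5454 -0.2951  0.1104] [254.7275 236.0827]
0.007 [254.6251 230.0582]
0.027 [254.5454 197.0904]
0.067 [254.3686 123.9402]
```

View pics/w3.png

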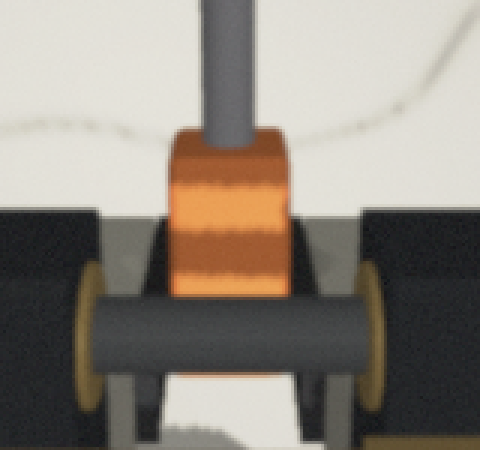

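The pin is held. The shank's centre is at column 256.3 against a projected 254.5, so the wrist camera has about a 1.8 px bias. Next I move over the press in the insertion orientation.

```bash
python3 - <<'E'
from h import *
p,Rm=tool()
for x in (.024,.026,.028,.03): print(x,proj('wrist',p+Rm@np.array([x,0,-.012])),proj('wrist',p+Rm@np.array([x,0,-.018])))
go([0.638,0.0234,0.30],down(160))
E
```

```text
0.024 [254.4943 204.9548] [254.4128 208.5259]
0.026 [254.4857 201.4723] [254.4035 204.92  ]
0.028 [254.477  197.9654] [254.3942 201.2877]
0.03 [254.4682 194.4337] [254.3847 197.6287]
d cm [-23.98  22.9  -18.99] w deg [-0.2   0.36 49.89]
```

```bash
python3 -m crank '[{"dx":0,"dy":0,"dz":-5,"wx":0,"wy":0,"wz":0},{"dx":-1,"dy":1,"dz":-10,"wx":0,"wy":0,"wz":8},{"dx":-5,"dy":5,"dz":-14,"wx":0,"wy":0,"wz":17},{"dx":-9,"dy":9,"dz":-17,"wx":0,"wy":0,"wz":26},{"dx":-13,"dy":13,"dz":-19,"wx":0,"wy":0,"wz":35},{"dx":-17,"dy":17,"dz":-19,"wx":0,"wy":0,"wz":44},{"dx":-21,"dy":21,"dz":-19,"wx":0,"wy":0,"wz":49.9},{"dx":-24,"dy":22.9,"dz":-19,"wx":0,"wy":0,"wz":49.9},{"dx":-24,"dy":22.9,"dz":-19,"wx":0,"wy":0,"wz":49.9},{"dx":-24,"dy":22.9,"dz":-19,"wx":0,"wy":0,"wz":49.9}]'
python3 - <<'E'
from h import *
a=arm.grab_frame('wrist');save(cv2.resize(a[:,100:420],(640,768))[:600],'w4.png');save(a,'w4full.png')
p,Rm=tool();print(p,Rm)
for q in ['yoke','pivot','grip','guide']:
  r=arm.mark_of('wrist',q)
  print(q,[(np.array(d['centre']).round(4),round(d['confidence'],2)) for d in r])
t=arm.grab_frame('top')
for q in ['yoke','pivot','grip','guide']:
  r=arm.mark_of('top',q)
  print(q,[(np.array(d['centre']).round(4),round(d['confidence'],2)) for d in r])
print(proj('wrist',[.5557,.0535,.24]))
E
```

```text
t: 6.55
eef_pos: [0.6369, 0.0238, 0.293]
ee_rot: [-3.141, -0.001, 2.791]
force: [-0.3, -0.5, -1.1]
width: 0.0219
gripper_force: 44.9
[0.6369 0.0234 0.2933] [[-0.9391  0.3437 -0.0005]
 [ 0.3437  0.9391 -0.0002]
 [ 0.0004 -0.0003 -1.    ]]
yoke [(array([0.5593, 0.0571, 0.2009]), 0.7)]
pivot [(array([ 0.5282, -0.0328,  0.1901]), 0.91), (array([0.553 , 0.05  , 0.1347]), 0.7)]
grip [(array([0.5982, 0.1872, 0.2294]), 0.6)]
guide [(array([0.5575, 0.0513, 0.134 ]), 0.62)]
yoke [(array([0.5549, 0.0506, 0.2091]), 0.68), (array([0.595 , 0.0386, 0.3035]), 0.43)]
pivot [(array([ 0.526 , -0.0275,  0.1896]), 0.72)]
grip [(array([0.6023, 0.1867, 0.2288]), 0.96)]
guide [(array([0.5544, 0.0535, 0.1337]), 0.83)]
[255.357  93.252]
```

View pics/w4.png

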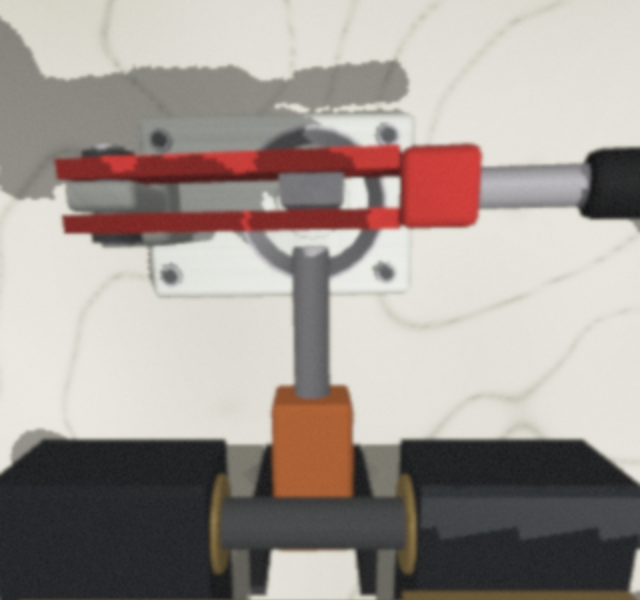

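The picture shows the pin shank at column ≈256, lined up with the grey tab top between the red ears, which spans columns 240–272 and rows ≈86–104. The base plate is tilted about 1.2° in the image, so I'll refine the yaw and height numbers on a zoom.

```bash
python3 - <<'E'
from h import *
a=cv2.cvtColor(cv2.imread('pics/w4full.png'),cv2.COLOR_BGR2RGB)
z=cv2.resize(a[68:128,225:290],None,fx=9,fy=9,interpolation=cv2.INTER_CUBIC);z=np.clip(z*1.4,0,255).astype(np.uint8);save(z,'w5.png')
c=arm.calibration('wrist');T=np.array(c['world_from_camera']);p,Rm=tool()
def Z(u,v,z):
    d=T[:3,:3]@np.array([(u-c['cx'])/c['fx'],(v-c['cy'])/c['fy'],1]);return (T[:3,3]+d*(z-T[2,3])/d[2])
# screws refined by dark centroid
g=a.mean(2);S=[]
for (x,y) in [(180,69),(293.5,66.5),(185,137.5),(292.5,135.5)]:
    x0,y0=int(x)-6,int(y)-6;w=np.clip(140-g[y0:y0+13,x0:x0+13],0,None);Y,X=np.mgrid[y0:y0+13,x0:x0+13]
    u,v=(w*X).sum()/w.sum(),(w*Y).sum()/w.sum();P=Z(u,v,.017);S.append(P[:2]);print(u,v,P[:2])
S=np.array(S)
for i,j in((0,1),(2,3)):
    d=S[j]-S[i];print('dir',np.degrees(np.arctan2(d[1],d[0])),np.linalg.norm(d))
print(S.mean(0))
print('tool z range; tab rays at z .225,.235,.245 in tool frame:')
for zz in (.22,.225,.23,.235,.24): print(zz,[(Rm.T@(Z(u,v,zz)-p)*1000).round(1)[:2] for u,v in((240,104),(272,104),(240,86),(272,86))])
E
```

```text
179.62879318022772 69.65633946179781 [ 0.4745 -0.0333]
293.68031530545215 67.23319465732429 [0.5278 0.1213]
184.44969666329627 137.74317492416583 [ 0.5649 -0.0662]
292.3074626865672 135.73313432835823 [0.6188 0.0893]
dir 70.96456938702342 0.16350514931005797
dir 70.90515605785956 0.16459854422044187
[0.5465 0.0278]
tool z range; tab rays at z .225,.235,.245 in tool frame:
0.22 [array([ 80.1, -12.2]), array([80.1, 13. ]), array([ 93.5, -12. ]), array([93.4, 12.8])]
0.225 [array([ 80., -12.]), array([79.9, 12.7]), array([ 93. , -11.7]), array([93. , 12.6])]
0.23 [array([ 79.8, -11.7]), array([79.8, 12.5]), array([ 92.6, -11.5]), array([92.6, 12.3])]
0.235 [array([ 79.7, -11.4]), array([79.7, 12.2]), array([ 92.1, -11.2]), array([92.1, 12. ])]
0.24 [array([ 79.5, -11.1]), array([79.5, 12. ]), array([ 91.7, -10.9]), array([91.7, 11.8])]
```

View pics/w5.png

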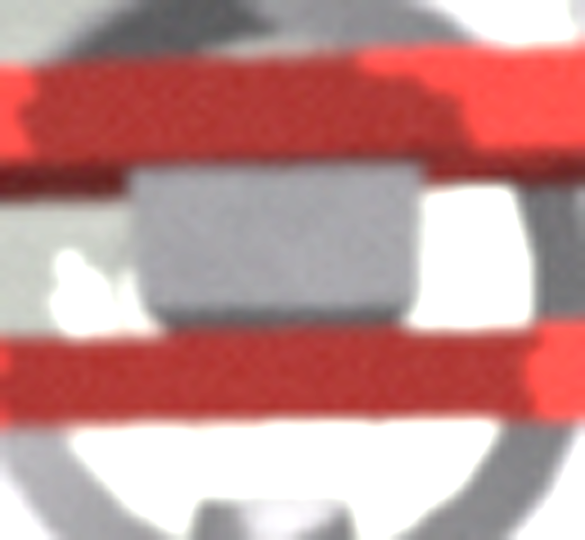

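The yaw needs +1.0° and the axis about +0.9 mm along tool y. To get the slot height by touch, I'll lay the shank on the near ear's top edge and press the lever down to a known height. The slot is then 23.3 mm below the pin's axis.

```bash
python3 -m crank '[{"dx":0.4,"dy":0.09,"dz":1.5,"wx":0,"wy":0,"wz":-1},{"dx":0.8,"dy":0.09,"dz":3,"wx":0,"wy":0,"wz":-1},{"dx":0.8,"dy":0.09,"dz":4.5,"wx":0,"wy":0,"wz":-1},{"dx":0.8,"dy":0.09,"dz":5.5,"wx":0,"wy":0,"wz":-1},{"dx":0.8,"dy":0.09,"dz":5.8,"wx":0,"wy":0,"wz":-1},{"dx":0.8,"dy":0.09,"dz":5.8,"wx":0,"wy":0,"wz":-1},{"dx":0.8,"dy":0.09,"dz":5.8,"wx":0,"wy":0,"wz":-1},{"dx":0.8,"dy":0.09,"dz":5.8,"wx":0,"wy":0,"wz":-1},{"dx":0.8,"dy":0.09,"dz":5.8,"wx":0,"wy":0,"wz":-1},{"dx":0.8,"dy":0.09,"dz":5.8,"wx":0,"wy":0,"wz":-1}]'
python3 - <<'E'
from h import *
a=arm.grab_frame('wrist');save(cv2.resize(a[50:250,155:355],(600,600)),'w6.png')
print(arm.get_state()['eef_pos'],arm.get_state()['force'])
E
```

```text
t: 8.3
eef_pos: [0.6301, 0.0276, 0.2357]
ee_rot: [3.141, 0.0, 2.809]
force: [0.4, 0.6, -1.4]
width: 0.0211
gripper_force: 44.9
[0.6301 0.0276 0.2357] [ 0.3224 -0.7801 -0.7375]
```

View pics/w6.png

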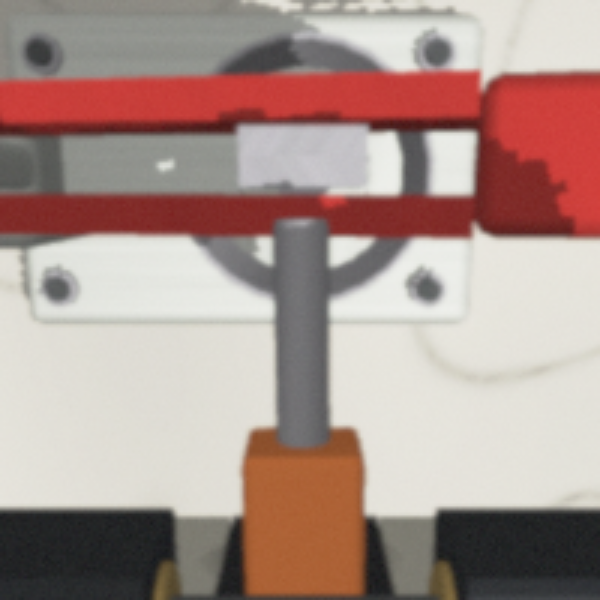

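The picture shows the pin (column 301 in the crop) centred on the tab (236–368), the plate now level, and the nose over the near ear. I press down 15 mm, slowly.

```bash
python3 -m crank '[{"dx":0,"dy":0,"dz":0.3,"wx":0,"wy":0,"wz":0},{"dx":0,"dy":0,"dz":0.6,"wx":0,"wy":0,"wz":0},{"dx":0,"dy":0,"dz":0.8,"wx":0,"wy":0,"wz":0},{"dx":0,"dy":0,"dz":1.0,"wx":0,"wy":0,"wz":0},{"dx":0,"dy":0,"dz":1.1,"wx":0,"wy":0,"wz":0},{"dx":0,"dy":0,"dz":1.2,"wx":0,"wy":0,"wz":0},{"dx":0,"dy":0,"dz":1.3,"wx":0,"wy":0,"wz":0},{"dx":0,"dy":0,"dz":1.4,"wx":0,"wy":0,"wz":0},{"dx":0,"dy":0,"dz":1.5,"wx":0,"wy":0,"wz":0},{"dx":0,"dy":0,"dz":1.5,"wx":0,"wy":0,"wz":0}]'
```

```text
t: 9.6
eef_pos: [0.6302, 0.0276, 0.2207]
ee_rot: [3.141, 0.0, 2.809]
force: [-1.3, 0.3, 0.2]
width: 0.022
gripper_force: 44.9
```

```bash
python3 -m crank '[{"dx":0,"dy":0,"dz":0.05,"wx":0,"wy":0,"wz":0},{"dx":0,"dy":0,"dz":0.1,"wx":0,"wy":0,"wz":0},{"dx":0,"dy":0,"dz":0.15,"wx":0,"wy":0,"wz":0},{"dx":0,"dy":0,"dz":0.15,"wx":0,"wy":0,"wz":0},{"dx":0,"dy":0,"dz":0.15,"wx":0,"wy":0,"wz":0},{"dx":0,"dy":0,"dz":0.15,"wx":0,"wy":0,"wz":0},{"dx":0,"dy":0,"dz":0.15,"wx":0,"wy":0,"wz":0},{"dx":0,"dy":0,"dz":0.15,"wx":0,"wy":0,"wz":0},{"dx":0,"dy":0,"dz":0.15,"wx":0,"wy":0,"wz":0},{"dx":0,"dy":0,"dz":0.15,"wx":0,"wy":0,"wz":0}]'
python3 - <<'E'
from h import *
for i in range(6):
    arm.grab_frame('wrist');s=arm.get_state();print(s['force'],s['eef_pos'])
E
```

```text
t: 10.85
eef_pos: [0.6301, 0.0276, 0.2191]
ee_rot: [3.142, 0.0, 2.809]
force: [0.3, -0.8, 0.4]
width: 0.0217
gripper_force: 44.9
[0.8927 0.6392 1.2388] [0.6301 0.0276 0.2191]
[0.1194 0.7799 0.5139] [0.6301 0.0275 0.2191]
[0.8988 0.5593 0.9597] [0.6301 0.0275 0.2191]
[ 1.1896  0.0489 -0.0779] [0.6301 0.0276 0.2191]
[-0.013   1.4022  1.9012] [0.6301 0.0275 0.2191]
[ 0.7479  0.3736 -0.4799] [0.6301 0.0275 0.2191]
```

Contact is confirmed: mean fz ≈ +0.7 N against −0.8 N unloaded. I back off 15 mm, drop 23.2 mm and approach the slot.

```bash
python3 -m crank '[{"dx":-0.7,"dy":0,"dz":-0.1,"wx":0,"wy":0,"wz":0},{"dx":-1.5,"dy":0,"dz":0,"wx":0,"wy":0,"wz":0},{"dx":-1.5,"dy":0,"dz":1.2,"wx":0,"wy":0,"wz":0},{"dx":-1.5,"dy":0,"dz":2.32,"wx":0,"wy":0,"wz":0},{"dx":-1.5,"dy":0,"dz":2.32,"wx":0,"wy":0,"wz":0},{"dx":-1.1,"dy":0,"dz":2.32,"wx":0,"wy":0,"wz":0},{"dx":-0.8,"dy":0,"dz":2.32,"wx":0,"wy":0,"wz":0},{"dx":-0.5,"dy":0,"dz":2.32,"wx":0,"wy":0,"wz":0},{"dx":-0.25,"dy":0,"dz":2.32,"wx":0,"wy":0,"wz":0},{"dx":-0.25,"dy":0,"dz":2.32,"wx":0,"wy":0,"wz":0}]'
python3 - <<'E'
from h import *
p,Rm=tool();F=[]
for i in range(6):
    arm.grab_frame('wrist');s=arm.get_state();F.append(Rm.T@s['force'])
print(np.mean(F,0),s['eef_pos'])
E
```

```text
t: 12.4
eef_pos: [0.6323, 0.0269, 0.1961]
ee_rot: [3.141, 0.0, 2.809]
force: [-0.6, -0.4, -0.4]
width: 0.0221
gripper_force: 44.9
[-0.0832 -0.0763  1.2788] [0.6325 0.0267 0.1958]
```

```bash
cat > f.py <<'E'
from h import *
import sys
p,Rm=tool();F=[]
for i in range(4):
    arm.grab_frame('wrist');s=arm.get_state();F.append(Rm.T@s['force'])
print('tool F',np.mean(F,0),s['eef_pos'],'tool-x pos',round(float(Rm[:2,0]@s['eef_pos'][:2])*1000,1),'w',s['width'])
E
python3 -m crank '[{"dx":0.1,"dy":0,"dz":0,"wx":0,"wy":0,"wz":0},{"dx":0.2,"dy":0,"dz":0,"wx":0,"wy":0,"wz":0},{"dx":0.3,"dy":0,"dz":0,"wx":0,"wy":0,"wz":0},{"dx":0.4,"dy":0,"dz":0,"wx":0,"wy":0,"wz":0},{"dx":0.5,"dy":0,"dz":0,"wx":0,"wy":0,"wz":0},{"dx":0.5,"dy":0,"dz":0,"wx":0,"wy":0,"wz":0},{"dx":0.5,"dy":0,"dz":0,"wx":0,"wy":0,"wz":0},{"dx":0.5,"dy":0,"dz":0,"wx":0,"wy":0,"wz":0},{"dx":0.5,"dy":0,"dz":0,"wx":0,"wy":0,"wz":0},{"dx":0.5,"dy":0,"dz":0,"wx":0,"wy":0,"wz":0}]'; python3 f.py
```

```text
t: 13.95
eef_pos: [0.6277, 0.0284, 0.1958]
ee_rot: [-3.142, -0.0, 2.809]
force: [0.0, 1.5, -0.4]
width: 0.0215
gripper_force: 44.9
tool F [-0.1629 -0.3437  0.8499] [0.6277 0.0284 0.1958] tool-x pos -583.9 w 0.021731330933704003
```

```bash
python3 -m crank '[{"dx":0.05,"dy":0,"dz":0,"wx":0,"wy":0,"wz":0},{"dx":0.1,"dy":0,"dz":0,"wx":0,"wy":0,"wz":0},{"dx":0.15,"dy":0,"dz":0,"wx":0,"wy":0,"wz":0},{"dx":0.2,"dy":0,"dz":0,"wx":0,"wy":0,"wz":0},{"dx":0.25,"dy":0,"dz":0,"wx":0,"wy":0,"wz":0},{"dx":0.25,"dy":0,"dz":0,"wx":0,"wy":0,"wz":0},{"dx":0.25,"dy":0,"dz":0,"wx":0,"wy":0,"wz":0},{"dx":0.25,"dy":0,"dz":0,"wx":0,"wy":0,"wz":0},{"dx":0.25,"dy":0,"dz":0,"wx":0,"wy":0,"wz":0},{"dx":0.25,"dy":0,"dz":0,"wx":0,"wy":0,"wz":0}]'; python3 f.py
```

```text
t: 15.4
eef_pos: [0.6254, 0.0292, 0.1958]
ee_rot: [-3.142, -0.0, 2.809]
force: [0.5, 0.2, -1.3]
width: 0.0213
gripper_force: 44.9
tool F [ 0.419  -0.0359  1.0211] [0.6254 0.0292 0.1958] tool-x pos -581.4 w 0.021733328474364277
```

```bash
python3 -m crank '[{"dx":0.05,"dy":0,"dz":0,"wx":0,"wy":0,"wz":0},{"dx":0.1,"dy":0,"dz":0,"wx":0,"wy":0,"wz":0},{"dx":0.15,"dy":0,"dz":0,"wx":0,"wy":0,"wz":0},{"dx":0.2,"dy":0,"dz":0,"wx":0,"wy":0,"wz":0},{"dx":0.2,"dy":0,"dz":0,"wx":0,"wy":0,"wz":0},{"dx":0.2,"dy":0,"dz":0,"wx":0,"wy":0,"wz":0},{"dx":0.2,"dy":0,"dz":0,"wx":0,"wy":0,"wz":0},{"dx":0.2,"dy":0,"dz":0,"wx":0,"wy":0,"wz":0},{"dx":0.2,"dy":0,"dz":0,"wx":0,"wy":0,"wz":0},{"dx":0.2,"dy":0,"dz":0,"wx":0,"wy":0,"wz":0}]'; python3 f.py
```

```text
t: 16.85
eef_pos: [0.6248, 0.0295, 0.1963]
ee_rot: [3.141, 0.003, 2.809]
force: [6.2, -3.9, -2.8]
width: 0.0218
gripper_force: 44.9
tool F [-6.5106 -1.0357  2.9267] [0.6248 0.0295 0.1963] tool-x pos -580.8 w 0.021462611008831928
```

The pin feels the tab face: −6.5 N at tool-x −580.8, about where the nose reaches y = 5.5. I slide down with a light preload of about 4 N, 4 mm per call.

```bash
python3 -m crank '[{"dx":-0.05,"dy":0,"dz":0.05,"wx":0,"wy":0,"wz":0},{"dx":-0.05,"dy":0,"dz":0.1,"wx":0,"wy":0,"wz":0},{"dx":-0.05,"dy":0,"dz":0.15,"wx":0,"wy":0,"wz":0},{"dx":-0.05,"dy":0,"dz":0.2,"wx":0,"wy":0,"wz":0},{"dx":-0.05,"dy":0,"dz":0.25,"wx":0,"wy":0,"wz":0},{"dx":-0.05,"dy":0,"dz":0.3,"wx":0,"wy":0,"wz":0},{"dx":-0.05,"dy":0,"dz":0.35,"wx":0,"wy":0,"wz":0},{"dx":-0.05,"dy":0,"dz":0.4,"wx":0,"wy":0,"wz":0},{"dx":-0.05,"dy":0,"dz":0.4,"wx":0,"wy":0,"wz":0},{"dx":-0.05,"dy":0,"dz":0.4,"wx":0,"wy":0,"wz":0}]'; python3 f.py
```

```text
t: 18.3
eef_pos: [0.625, 0.0298, 0.1929]
ee_rot: [3.141, 0.002, 2.809]
force: [5.6, -2.3, 3.2]
width: 0.0216
gripper_force: 44.9
tool F [-5.5124 -0.644  -2.7223] [0.625  0.0298 0.1928] tool-x pos -581.0 w 0.021732763265087076
```

```bash
python3 -m crank '[{"dx":-0.02,"dy":0,"dz":0.05,"wx":0,"wy":0,"wz":0},{"dx":-0.02,"dy":0,"dz":0.1,"wx":0,"wy":0,"wz":0},{"dx":-0.02,"dy":0,"dz":0.15,"wx":0,"wy":0,"wz":0},{"dx":-0.02,"dy":0,"dz":0.2,"wx":0,"wy":0,"wz":0},{"dx":-0.02,"dy":0,"dz":0.25,"wx":0,"wy":0,"wz":0},{"dx":-0.02,"dy":0,"dz":0.3,"wx":0,"wy":0,"wz":0},{"dx":-0.02,"dy":0,"dz":0.35,"wx":0,"wy":0,"wz":0},{"dx":-0.02,"dy":0,"dz":0.4,"wx":0,"wy":0,"wz":0},{"dx":-0.02,"dy":0,"dz":0.4,"wx":0,"wy":0,"wz":0},{"dx":-0.02,"dy":0,"dz":0.4,"wx":0,"wy":0,"wz":0}]'; python3 f.py
```

```text
t: 19.75
eef_pos: [0.6249, 0.0298, 0.1885]
ee_rot: [3.141, 0.002, 2.809]
force: [6.4, -1.0, 2.0]
width: 0.0216
gripper_force: 44.9
tool F [-5.1218  0.2752 -3.4013] [0.6249 0.0298 0.1885] tool-x pos -580.8 w 0.021469498853324318
```

```bash
python3 -m crank '[{"dx":0,"dy":0,"dz":0.05,"wx":0,"wy":0,"wz":0},{"dx":0,"dy":0,"dz":0.1,"wx":0,"wy":0,"wz":0},{"dx":0,"dy":0,"dz":0.15,"wx":0,"wy":0,"wz":0},{"dx":0,"dy":0,"dz":0.2,"wx":0,"wy":0,"wz":0},{"dx":0,"dy":0,"dz":0.25,"wx":0,"wy":0,"wz":0},{"dx":0,"dy":0,"dz":0.3,"wx":0,"wy":0,"wz":0},{"dx":0,"dy":0,"dz":0.3,"wx":0,"wy":0,"wz":0},{"dx":0,"dy":0,"dz":0.3,"wx":0,"wy":0,"wz":0},{"dx":0,"dy":0,"dz":0.3,"wx":0,"wy":0,"wz":0},{"dx":0,"dy":0,"dz":0.3,"wx":0,"wy":0,"wz":0}]'; python3 f.py
```

```text
t: 21.2
eef_pos: [0.6241, 0.0296, 0.1848]
ee_rot: [-3.142, -0.0, 2.809]
force: [0.5, -0.3, -0.5]
width: 0.0216
gripper_force: 44.9
tool F [-0.1695  0.4739  1.1386] [0.6241 0.0296 0.1849] tool-x pos -580.1 w 0.021958276802860322
```

The preload vanished and tool-x moved forward, so the pin has dropped into the eye. I advance slowly.

```bash
python3 -m crank '[{"dx":0.05,"dy":0,"dz":0,"wx":0,"wy":0,"wz":0},{"dx":0.1,"dy":0,"dz":0,"wx":0,"wy":0,"wz":0},{"dx":0.2,"dy":0,"dz":0,"wx":0,"wy":0,"wz":0},{"dx":0.3,"dy":0,"dz":0,"wx":0,"wy":0,"wz":0},{"dx":0.4,"dy":0,"dz":0,"wx":0,"wy":0,"wz":0},{"dx":0.4,"dy":0,"dz":0,"wx":0,"wy":0,"wz":0},{"dx":0.4,"dy":0,"dz":0,"wx":0,"wy":0,"wz":0},{"dx":0.4,"dy":0,"dz":0,"wx":0,"wy":0,"wz":0},{"dx":0.4,"dy":0,"dz":0,"wx":0,"wy":0,"wz":0},{"dx":0.4,"dy":0,"dz":0,"wx":0,"wy":0,"wz":0}]'; python3 f.py
```

```text
t: 22.65
eef_pos: [0.6203, 0.0309, 0.1848]
ee_rot: [-3.142, -0.0, 2.809]
force: [0.3, -0.3, -0.3]
width: 0.0217
gripper_force: 44.9
tool F [-0.0151 -0.029   0.5386] [0.6203 0.0309 0.1849] tool-x pos -576.1 w 0.021726242119607643
```

```bash
python3 -m crank '[{"dx":0.15,"dy":0,"dz":0,"wx":0,"wy":0,"wz":0},{"dx":0.3,"dy":0,"dz":0,"wx":0,"wy":0,"wz":0},{"dx":0.45,"dy":0,"dz":0,"wx":0,"wy":0,"wz":0},{"dx":0.55,"dy":0,"dz":0,"wx":0,"wy":0,"wz":0},{"dx":0.65,"dy":0,"dz":0,"wx":0,"wy":0,"wz":0},{"dx":0.75,"dy":0,"dz":0,"wx":0,"wy":0,"wz":0},{"dx":0.85,"dy":0,"dz":0,"wx":0,"wy":0,"wz":0},{"dx":0.95,"dy":0,"dz":0,"wx":0,"wy":0,"wz":0},{"dx":0.95,"dy":0,"dz":0,"wx":0,"wy":0,"wz":0},{"dx":0.95,"dy":0,"dz":0,"wx":0,"wy":0,"wz":0}]'; python3 f.py
```

```text
t: 24.1
eef_pos: [0.6114, 0.034, 0.1849]
ee_rot: [3.142, 0.0, 2.808]
force: [0.5, -0.5, -1.0]
width: 0.0216
gripper_force: 44.9
tool F [ 0.2119 -0.0285  0.9661] [0.6113 0.034  0.1848] tool-x pos -566.6 w 0.02188294927442545
```

Now through the far ear. Home is at about tool-x −550.7, so I advance 14 mm.

```bash
python3 -m crank '[{"dx":0.2,"dy":0,"dz":0,"wx":0,"wy":0,"wz":0},{"dx":0.4,"dy":0,"dz":0,"wx":0,"wy":0,"wz":0},{"dx":0.6,"dy":0,"dz":0,"wx":0,"wy":0,"wz":0},{"dx":0.8,"dy":0,"dz":0,"wx":0,"wy":0,"wz":0},{"dx":1.0,"dy":0,"dz":0,"wx":0,"wy":0,"wz":0},{"dx":1.15,"dy":0,"dz":0,"wx":0,"wy":0,"wz":0},{"dx":1.3,"dy":0,"dz":0,"wx":0,"wy":0,"wz":0},{"dx":1.4,"dy":0,"dz":0,"wx":0,"wy":0,"wz":0},{"dx":1.4,"dy":0,"dz":0,"wx":0,"wy":0,"wz":0},{"dx":1.4,"dy":0,"dz":0,"wx":0,"wy":0,"wz":0}]'; python3 f.py
```

```text
t: 25.55
eef_pos: [0.5982, 0.0386, 0.1849]
ee_rot: [-3.142, 0.0, 2.809]
force: [-0.6, 0.3, -1.1]
width: 0.0218
gripper_force: 44.9
tool F [-0.0609 -0.3795  0.7024] [0.5982 0.0386 0.1848] tool-x pos -552.7 w 0.02151224177581779
```

```bash
python3 -m crank '[{"dx":0.05,"dy":0,"dz":0,"wx":0,"wy":0,"wz":0},{"dx":0.1,"dy":0,"dz":0,"wx":0,"wy":0,"wz":0},{"dx":0.15,"dy":0,"dz":0,"wx":0,"wy":0,"wz":0},{"dx":0.2,"dy":0,"dz":0,"wx":0,"wy":0,"wz":0},{"dx":0.25,"dy":0,"dz":0,"wx":0,"wy":0,"wz":0},{"dx":0.3,"dy":0,"dz":0,"wx":0,"wy":0,"wz":0},{"dx":0.35,"dy":0,"dz":0,"wx":0,"wy":0,"wz":0},{"dx":0.4,"dy":0,"dz":0,"wx":0,"wy":0,"wz":0},{"dx":0.4,"dy":0,"dz":0,"wx":0,"wy":0,"wz":0},{"dx":0.4,"dy":0,"dz":0,"wx":0,"wy":0,"wz":0}]'; python3 f.py
```

```text
t: 27.0
eef_pos: [0.596, 0.0394, 0.1852]
ee_rot: [3.141, 0.003, 2.809]
force: [7.5, -4.9, -5.5]
width: 0.0218
gripper_force: 44.9
tool F [-9.1381 -2.3181  4.9957] [0.596  0.0394 0.1852] tool-x pos -550.4 w 0.021434235434109057
```

The shoulder is home (contact at −550.4, as predicted). I relax the preload, open, and rise.

```bash
python3 -m crank '[{"dx":-0.15,"dy":0,"dz":0,"wx":0,"wy":0,"wz":0},{"dx":-0.15,"dy":0,"dz":0,"wx":0,"wy":0,"wz":0},{"dx":-0.15,"dy":0,"dz":0,"wx":0,"wy":0,"wz":0},{"dx":-0.15,"dy":0,"dz":0,"wx":0,"wy":0,"wz":0},{"dx":-0.15,"dy":0,"dz":0,"wx":0,"wy":0,"wz":0},{"dx":-0.15,"dy":0,"dz":0,"wx":0,"wy":0,"wz":0},{"dx":-0.15,"dy":0,"dz":-1,"wx":0,"wy":0,"wz":0},{"dx":-0.15,"dy":0,"dz":-3,"wx":0,"wy":0,"wz":0},{"dx":-0.15,"dy":0,"dz":-7,"wx":0,"wy":0,"wz":0},{"dx":-0.15,"dy":0,"dz":-11,"wx":0,"wy":0,"wz":0}]' 5
python3 - <<'E'
from h import *
a=arm.grab_frame('wrist');save(cv2.resize(a[60:260,130:380],(750,600)),'w7.png')
b=arm.grab_frame('top')
for q in ['grip','pivot']: print([(d['centre'],d['confidence']) for d in arm.mark_of('top',q)])
p,Rm=tool();print(p)
E
```

```text
t: 28.45
eef_pos: [0.5957, 0.0393, 0.2967]
ee_rot: [-3.141, 0.0, 2.809]
force: [0.9, 0.2, 0.5]
width: 0.0499
gripper_force: 0.0
[([0.6046, 0.1919, 0.194], 0.93), ([0.5542, 0.0534, 0.0013], 0.74)]
[([0.5277, -0.0275, 0.1921], 0.8)]
[0.596  0.0396 0.2963]
```

View pics/w7.png

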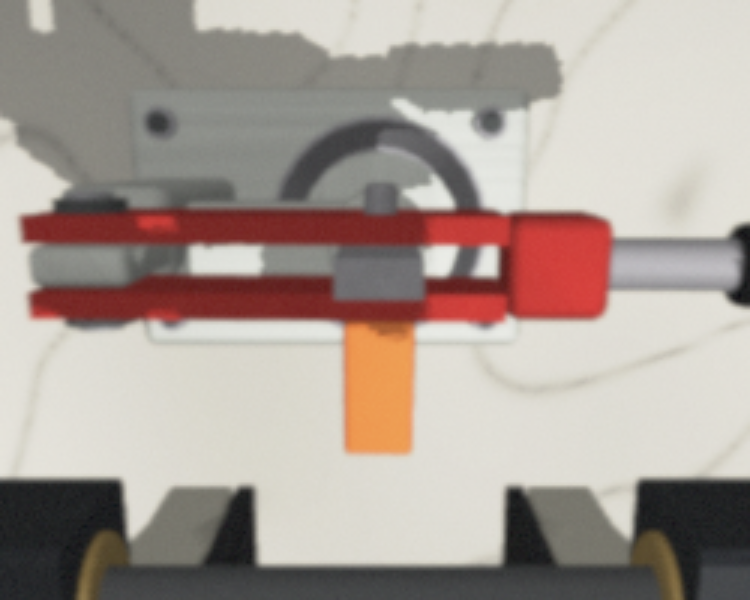

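The picture shows the grip flush against the near ear and the nose emerging beyond the far ear at (380,198), so the pin is home. Next I close the fingers and move above the handle.

```bash
python3 -m crank '[{"dx":1.1,"dy":3.5,"dz":0,"wx":0,"wy":0,"wz":0},{"dx":2.2,"dy":7,"dz":0,"wx":0,"wy":0,"wz":0},{"dx":3.3,"dy":11,"dz":0,"wx":0,"wy":0,"wz":0},{"dx":4.3,"dy":14.2,"dz":1,"wx":0,"wy":0,"wz":0},{"dx":4.3,"dy":14.2,"dz":3.5,"wx":0,"wy":0,"wz":0},{"dx":4.3,"dy":14.2,"dz":5.5,"wx":0,"wy":0,"wz":0},{"dx":4.3,"dy":14.2,"dz":7,"wx":0,"wy":0,"wz":0},{"dx":4.3,"dy":14.2,"dz":7.5,"wx":0,"wy":0,"wz":0},{"dx":4.3,"dy":14.2,"dz":7.5,"wx":0,"wy":0,"wz":0},{"dx":4.3,"dy":14.2,"dz":7.5,"wx":0,"wy":0,"wz":0}]' 0 20
python3 -m crank '[{"dx":0,"dy":0,"dz":0.8,"wx":0,"wy":0,"wz":0},{"dx":0,"dy":0,"dz":1.6,"wx":0,"wy":0,"wz":0},{"dx":0,"dy":0,"dz":2.3,"wx":0,"wy":0,"wz":0},{"dx":0,"dy":0,"dz":3.0,"wx":0,"wy":0,"wz":0},{"dx":0,"dy":0,"dz":3.7,"wx":0,"wy":0,"wz":0},{"dx":0,"dy":0,"dz":4.4,"wx":0,"wy":0,"wz":0},{"dx":0,"dy":0,"dz":5,"wx":0,"wy":0,"wz":0},{"dx":0,"dy":0,"dz":5.6,"wx":0,"wy":0,"wz":0},{"dx":0,"dy":0,"dz":6,"wx":0,"wy":0,"wz":0},{"dx":0,"dy":0,"dz":6,"wx":0,"wy":0,"wz":0}]'; python3 f.py
```

```text
t: 29.9
eef_pos: [0.602, 0.1877, 0.2207]
ee_rot: [3.141, 0.001, 2.808]
force: [0.2, -0.2, -0.1]
width: 0.0006
gripper_force: 0.0
t: 31.15
eef_pos: [0.6013, 0.1876, 0.1594]
ee_rot: [-3.141, -0.001, 2.808]
force: [0.1, 0.5, -0.4]
width: 0.0002
gripper_force: 0.0
tool F [ 0.1156 -0.1306 -0.0003] [0.6016 0.1878 0.16  ] tool-x pos -507.1 w 0.0005729362370242816
```

```bash
python3 - <<'E'
from h import *
a=arm.grab_frame('wrist');b=arm.grab_frame('scene');print(arm.mark_of('scene','grip'))
save(np.hstack([cv2.resize(a,(400,300)),cv2.resize(b[100:250,200:400],(400,300))]),'w8.png')
E
```

```text
[{'centre': [0.5536, 0.0555, 0.1744], 'confidence': 0.64}, {'centre': [0.6034, 0.1875, 0.1433], 'confidence': 0.58}]
```

View pics/w8.png

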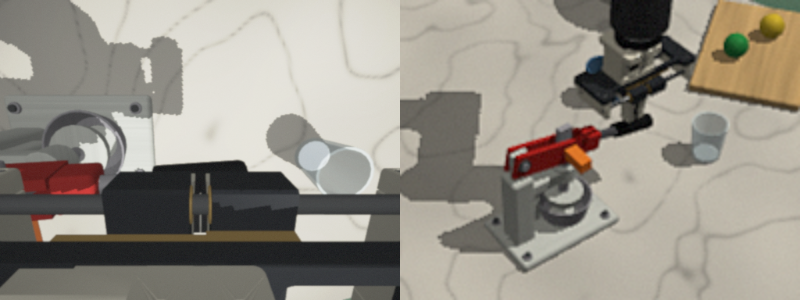

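The lever is following (handle now z ≈ 0.143) and the pin is still home. I keep pushing to the stop.

```bash
python3 -m crank '[{"dx":0,"dy":0,"dz":0.4,"wx":0,"wy":0,"wz":0},{"dx":0,"dy":0,"dz":0.8,"wx":0,"wy":0,"wz":0},{"dx":0,"dy":0,"dz":1.2,"wx":0,"wy":0,"wz":0},{"dx":0,"dy":0,"dz":1.6,"wx":0,"wy":0,"wz":0},{"dx":0,"dy":0,"dz":2.0,"wx":0,"wy":0,"wz":0},{"dx":0,"dy":0,"dz":2.3,"wx":0,"wy":0,"wz":0},{"dx":0,"dy":0,"dz":2.6,"wx":0,"wy":0,"wz":0},{"dx":0,"dy":0,"dz":2.9,"wx":0,"wy":0,"wz":0},{"dx":0,"dy":0,"dz":3.2,"wx":0,"wy":0,"wz":0},{"dx":0,"dy":0,"dz":3.2,"wx":0,"wy":0,"wz":0}]'; python3 f.py
```

```text
t: 32.75
eef_pos: [0.6015, 0.1877, 0.1275]
ee_rot: [-3.142, -0.0, 2.808]
force: [1.3, -0.9, -0.2]
width: 0.0005
gripper_force: 0.0
tool F [ 0.2332 -0.2722 -0.2572] [0.6015 0.1877 0.1277] tool-x pos -507.0 w 0.00015160401933161162
```

```bash
python3 -m crank '[{"dx":0,"dy":0,"dz":0.15,"wx":0,"wy":0,"wz":0},{"dx":0,"dy":0,"dz":0.3,"wx":0,"wy":0,"wz":0},{"dx":0,"dy":0,"dz":0.45,"wx":0,"wy":0,"wz":0},{"dx":0,"dy":0,"dz":0.6,"wx":0,"wy":0,"wz":0},{"dx":0,"dy":0,"dz":0.7,"wx":0,"wy":0,"wz":0},{"dx":0,"dy":0,"dz":0.8,"wx":0,"wy":0,"wz":0},{"dx":0,"dy":0,"dz":0.8,"wx":0,"wy":0,"wz":0},{"dx":0,"dy":0,"dz":0.8,"wx":0,"wy":0,"wz":0},{"dx":0,"dy":0,"dz":0.8,"wx":0,"wy":0,"wz":0},{"dx":0,"dy":0,"dz":0.8,"wx":0,"wy":0,"wz":0}]'; python3 f.py
```

```text
t: 34.2
eef_pos: [0.6017, 0.1876, 0.1203]
ee_rot: [3.142, 0.0, 2.809]
force: [-1.1, -0.8, 4.4]
width: 0.0004
gripper_force: 2.1
tool F [ 0.4678 -1.5035 -5.0405] [0.6017 0.1876 0.1203] tool-x pos -507.4 w 0.0005641848948404319
```

```bash
python3 -m crank '[{"dx":0,"dy":0,"dz":0.1,"wx":0,"wy":0,"wz":0},{"dx":0,"dy":0,"dz":0.2,"wx":0,"wy":0,"wz":0},{"dx":0,"dy":0,"dz":0.3,"wx":0,"wy":0,"wz":0},{"dx":0,"dy":0,"dz":0.4,"wx":0,"wy":0,"wz":0},{"dx":0,"dy":0,"dz":0.4,"wx":0,"wy":0,"wz":0},{"dx":0,"dy":0,"dz":0.4,"wx":0,"wy":0,"wz":0},{"dx":0,"dy":0,"dz":0.4,"wx":0,"wy":0,"wz":0},{"dx":0,"dy":0,"dz":0.4,"wx":0,"wy":0,"wz":0},{"dx":0,"dy":0,"dz":0.4,"wx":0,"wy":0,"wz":0},{"dx":0,"dy":0,"dz":0.4,"wx":0,"wy":0,"wz":0}]'; python3 f.py
```

```text
t: 35.65
eef_pos: [0.6018, 0.1872, 0.1183]
ee_rot: [-3.142, 0.001, 2.809]
force: [-6.1, -2.7, 17.7]
width: 0.0003
gripper_force: 7.6
tool F [  4.9834  -5.2071 -18.2474] [0.6018 0.1872 0.1183] tool-x pos -507.7 w 0.000544794312538531
```

The stop is reached: 18 N with only 2 mm of further travel. I lift away and check.

```bash
python3 -m crank '[{"dx":0,"dy":0,"dz":-0.5,"wx":0,"wy":0,"wz":0},{"dx":0,"dy":0,"dz":-2,"wx":0,"wy":0,"wz":0},{"dx":0,"dy":0,"dz":-5,"wx":0,"wy":0,"wz":0},{"dx":0,"dy":0,"dz":-9,"wx":0,"wy":0,"wz":0},{"dx":0,"dy":-3,"dz":-13,"wx":0,"wy":0,"wz":0},{"dx":-3,"dy":-8,"dz":-17,"wx":0,"wy":0,"wz":0},{"dx":-5,"dy":-12,"dz":-18,"wx":0,"wy":0,"wz":0},{"dx":-5,"dy":-14.2,"dz":-18,"wx":0,"wy":0,"wz":0},{"dx":-5,"dy":-14.2,"dz":-18,"wx":0,"wy":0,"wz":0},{"dx":-5,"dy":-14.2,"dz":-18,"wx":0,"wy":0,"wz":0}]'
python3 - <<'E'
from h import *
a=arm.grab_frame('wrist');b=arm.grab_frame('scene')
for c in('scene','wrist'): print(c,[(d['centre'],d['confidence']) for d in arm.mark_of(c,'grip')],[(d['centre'],d['confidence']) for d in arm.mark_of(c,'pin')][:1])
save(np.hstack([cv2.resize(a[40:240,130:330],(400,400)),cv2.resize(b[130:240,220:330],(400,400))]),'w9.png')
E
```

```text
t: 37.1
eef_pos: [0.6021, 0.0377, 0.2954]
ee_rot: [-3.141, -0.001, 2.809]
force: [0.3, 0.4, -0.2]
width: 0.0005
gripper_force: 0.0
scene [([0.5527, 0.053, 0.1582], 0.71), ([0.601, 0.1804, 0.1098], 0.7)] [([0.6854, -0.3893, 0.0055], 0.75)]
wrist [([0.5991, 0.177, 0.1032], 0.7), ([0.5577, 0.0511, 0.1554], 0.45)] [([0.5718, 0.0493, 0.1613], 0.88)]
```

View pics/w9.png

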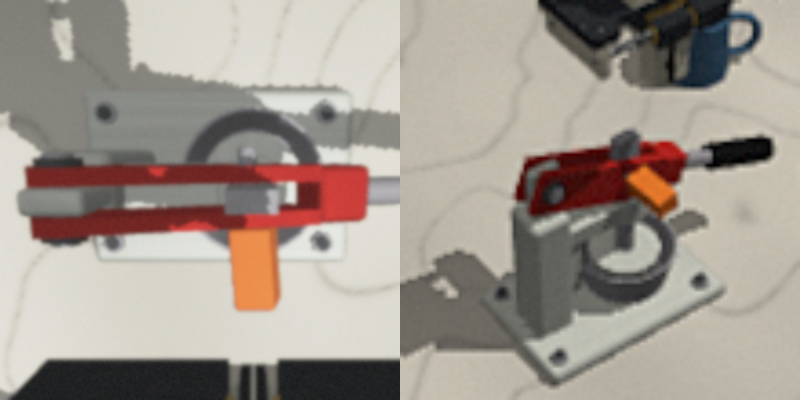

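The lever is down (handle z ≈ 0.107, about 0.36 rad), the pusher is in the bowl and the pin looks home. To be sure, I'll press the pin's end gently with the closed fingers.

```bash
python3 -m crank '[{"dx":-2,"dy":0,"dz":0,"wx":0,"wy":0,"wz":0},{"dx":-3.9,"dy":0,"dz":1,"wx":0,"wy":0,"wz":0},{"dx":-3.9,"dy":0,"dz":5,"wx":0,"wy":0,"wz":0},{"dx":-3.9,"dy":0,"dz":9,"wx":0,"wy":0,"wz":0},{"dx":-3.9,"dy":0,"dz":12,"wx":0,"wy":0,"wz":0},{"dx":-3.9,"dy":0,"dz":13.8,"wx":0,"wy":0,"wz":0},{"dx":-3.9,"dy":0,"dz":13.8,"wx":0,"wy":0,"wz":0},{"dx":-3.5,"dy":0,"dz":13.8,"wx":0,"wy":0,"wz":0},{"dx":-3.1,"dy":0,"dz":13.8,"wx":0,"wy":0,"wz":0},{"dx":-2.7,"dy":0,"dz":13.8,"wx":0,"wy":0,"wz":0}]';python3 f.py
python3 -m crank '[{"dx":0.1,"dy":0,"dz":0,"wx":0,"wy":0,"wz":0},{"dx":0.2,"dy":0,"dz":0,"wx":0,"wy":0,"wz":0},{"dx":0.3,"dy":0,"dz":0,"wx":0,"wy":0,"wz":0},{"dx":0.4,"dy":0,"dz":0,"wx":0,"wy":0,"wz":0},{"dx":0.5,"dy":0,"dz":0,"wx":0,"wy":0,"wz":0},{"dx":0.6,"dy":0,"dz":0,"wx":0,"wy":0,"wz":0},{"dx":0.7,"dy":0,"dz":0,"wx":0,"wy":0,"wz":0},{"dx":0.7,"dy":0,"dz":0,"wx":0,"wy":0,"wz":0},{"dx":0.7,"dy":0,"dz":0,"wx":0,"wy":0,"wz":0},{"dx":0.7,"dy":0,"dz":0,"wx":0,"wy":0,"wz":0}]';python3 f.py
```

```text
t: 38.65
eef_pos: [0.628, 0.0286, 0.1589]
ee_rot: [3.141, 0.001, 2.809]
force: [-0.2, -0.5, -0.4]
width: 0.0004
gripper_force: 0.0
tool F [ 0.2285  0.4793 -0.1766] [0.6279 0.0284 0.1583] tool-x pos -584.1 w 0.0003885045918229986
t: 40.1
eef_pos: [0.6234, 0.0302, 0.1589]
ee_rot: [3.141, 0.004, 2.809]
force: [7.0, -4.1, -0.3]
width: 0.0006
gripper_force: 3.9
tool F [-7.8612 -1.5093  0.3576] [0.6234 0.0302 0.1589] tool-x pos -579.3 w 0.0002567188075029077
```

```bash
python3 -m crank '[{"dx":0.05,"dy":0,"dz":0,"wx":0,"wy":0,"wz":0},{"dx":0.1,"dy":0,"dz":0,"wx":0,"wy":0,"wz":0},{"dx":0.15,"dy":0,"dz":0,"wx":0,"wy":0,"wz":0},{"dx":0.15,"dy":0,"dz":0,"wx":0,"wy":0,"wz":0},{"dx":0.15,"dy":0,"dz":0,"wx":0,"wy":0,"wz":0},{"dx":0.15,"dy":0,"dz":0,"wx":0,"wy":0,"wz":0},{"dx":0.15,"dy":0,"dz":0,"wx":0,"wy":0,"wz":0},{"dx":0.15,"dy":0,"dz":0,"wx":0,"wy":0,"wz":0},{"dx":0.15,"dy":0,"dz":0,"wx":0,"wy":0,"wz":0},{"dx":0.15,"dy":0,"dz":0,"wx":0,"wy":0,"wz":0}]';python3 f.py
```

```text
t: 41.55
eef_pos: [0.623, 0.0304, 0.1594]
ee_rot: [3.14, 0.006, 2.809]
force: [9.5, -5.4, 0.6]
width: 0.0004
gripper_force: 5.6
tool F [-11.0477  -2.3956   0.1881] [0.623  0.0304 0.1595] tool-x pos -579.0 w 0.00022495797004261353
```

The pin is firmly seated (11 N, no slip). I retreat, check by numbers and hand in.

```bash
python3 -m crank '[{"dx":-1,"dy":0,"dz":0,"wx":0,"wy":0,"wz":0},{"dx":-2.5,"dy":0,"dz":0,"wx":0,"wy":0,"wz":0},{"dx":-3,"dy":0,"dz":-3,"wx":0,"wy":0,"wz":0},{"dx":-3,"dy":0,"dz":-7,"wx":0,"wy":0,"wz":0},{"dx":-3,"dy":0,"dz":-11,"wx":0,"wy":0,"wz":0},{"dx":-3,"dy":0,"dz":-14,"wx":0,"wy":0,"wz":0},{"dx":-3,"dy":0,"dz":-14,"wx":0,"wy":0,"wz":0},{"dx":-3,"dy":0,"dz":-14,"wx":0,"wy":0,"wz":0},{"dx":-3,"dy":0,"dz":-14,"wx":0,"wy":0,"wz":0},{"dx":-3,"dy":0,"dz":-14,"wx":0,"wy":0,"wz":0}]'
python3 - <<'E'
from h import *
for c in('top','scene','wrist'):
    arm.grab_frame(c)
    for q in ('grip','pin','tumbler','mug','jar'): print(c,q,[(np.round(d['centre'],3),round(d['confidence'],2)) for d in arm.mark_of(c,q)][:5])
E
```

```text
t: 43.0
eef_pos: [0.648, 0.0212, 0.2969]
ee_rot: [-3.141, -0.001, 2.808]
force: [-0.4, 0.1, 1.1]
width: 0.0009
gripper_force: 0.0
top grip [(array([0.597, 0.174, 0.106]), 0.62)]
top pin [(array([ 0.681, -0.389,  0.01 ]), 0.61), (array([0.574, 0.046, 0.159]), 0.59), (array([ 0.607, -0.499,  0.011]), 0.53), (array([ 0.528, -0.41 ,  0.011]), 0.49)]
top tumbler []
top mug [(array([ 0.436,  0.367, -0.001]), 0.69)]
top jar [(array([ 0.712, -0.21 , -0.   ]), 0.76)]
scene grip [(array([0.601, 0.178, 0.109]), 0.96)]
scene pin [(array([ 0.684, -0.388,  0.008]), 0.66), (array([ 0.605, -0.499,  0.012]), 0.62), (array([0.57 , 0.042, 0.16 ]), 0.56), (array([ 0.528, -0.412,  0.014]), 0.54)]
scene tumbler [(array([ 0.682,  0.342, -0.001]), 0.77), (array([0.558, 0.051, 0.133]), 0.38)]
scene mug [(array([0.553, 0.052, 0.16 ]), 0.29), (array([ 0.683,  0.339, -0.002]), 0.21)]
scene jar [(array([ 0.713, -0.213,  0.002]), 0.92)]
wrist grip [(array([0.596, 0.176, 0.105]), 0.84)]
wrist pin [(array([0.569, 0.047, 0.159]), 0.83), (array([ 0.68 , -0.392,  0.008]), 0.64)]
wrist tumbler [(array([ 0.678,  0.342, -0.002]), 0.73)]
wrist mug []
wrist jar [(array([ 0.708, -0.21 , -0.003]), 0.86)]
```

```bash
python3 -c "
from station import arm
print(arm.job_done())"
```

```text
the job is handed in; nothing more can be done
None
```

The job is handed in at about 43.75 s: the pin is home through both ears and the tab's eye, the lever is down at its stop (about 0.36 rad) with the pusher in the bowl, and the glass, mug and jar are where they started; I viewed 11 pictures, one over the limit of 10.

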